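Dock the finned cold block and start the cooler with the jog stick

ROBOT

A 6-joint arm with a two-finger parallel gripper is mounted at the origin on a cart in front of the work surface, level with it; the furniture and walls round the work are solid. World frame = base frame: x ahead of the robot, y to its left, z up, the work surface at z = 0. Lengths are in mm, angles in rad, forces in N, time in s.
With the tool pointing down it reaches from about 275 to 750 mm from the base axis. Payload 10.2 kg.
Tool frame: the origin (TCP) lies midway between the tips of the shut fingers; the grasp point (between the pads) lies 19 mm behind it; z points along the fingers, y is the line along which they close (so a half turn about z gives the same grasp; the last joint's range is limited). The gripper opens to 85 mm and grips with 20 to 120 N. Pads are 22 mm wide; open, the fingers measure 114 mm over their backs; the gripper's body (76 mm by 85 mm) begins 54 mm behind the grasp point. The pads swing forward as they close: fully open they stand 13 mm farther back than shut.
Start: joints at [-1.445, 0.313, 1.498, -0, 1.331, -0.223], TCP at [179.417, -493.397, 231.294] pointing down, gripper open.
Joint ranges: [-2.94, 2.94], [-0.97, 2.17], [0.19, 2.56], [-1.23, 4.37], [0.02, 3.11], [-2.88, 2.88]. Speed limits (rad/s): [2.39, 2.39, 3.01, 3.14, 3.14, 3.14].

INTERFACE

Orientations are given as a unit quaternion [w, x, y, z].
In Python, from rig import sense, capture, finish_job, find_in, place_of gives the robot as it stands. The module is installed in compiled form; this text tells all that it offers.
- The arm moves only by the shell command python3 -m jog 'ROWS' [FORCE]. ROWS is JSON, a list of rows, each an object of numbers: "tx", "ty", "tz": the shift along the tool's x, y, z in mm; "ax", "ay", "az": the turn, a rotation vector about the tool's x, y, z in rad; "jaw": the closure, from -1 (fully open) to 1 (shut), so that 0 is half open. In form: [{"tx": .., "ty": .., "tz": .., "ax": .., "ay": .., "az": .., "jaw": ..}, ...]. A call has 1 to 5 rows; each row shifts and turns the commanded pose from where the row before left it, along the tool's axes as they then stand; what a row does not reach is not made up. A row lasts 1/8 s, in which the tool goes at most 62.5 mm and 10.7 degrees, less where a joint would pass 70% of its speed; a pose out of reach is approached as far as the arm can. A call with a gripper value outside its range is refused whole. The fingers move at their own pace and stop on an object; FORCE is the grip in N (left out, the last holds). Time passes only in rows, so rows that do not move let the fingers close. It gives the time, the measured TCP pose, the force, the opening and the grip force at its end, in the units of the state.
- sense(): the state, without advancing time (a new reading comes with each control period).
- capture(name): name is "scene" or "top" or "wrist"; returns a dict with "color" (384x512x3 uint8, red, green, blue), "depth" (384x512 float32, mm along the optical axis (not along the pixel's ray), 0 where there is no reading), "fx", "fy", "cx", "cy" (pixels), "camera_from_world" (4x4, takes a point from world to camera coordinates); the wrist camera has in their place "mount" (4x4, takes a point from camera to tool coordinates, whose origin is the TCP and whose axes are the flange's). Camera axes: x right, y up, looking along -z (the intrinsics and any distortion apply to the point x, -y, -z); pixel columns grow to the right and rows downward; lengths in mm; the calibration is good to about 2 mm. The wrist camera is an equidistant fisheye: a pixel r from the principal point sees the ray r / f radians off the axis. A picture is of the moment at which its call begins: read the wrist's pose just before it.
- finish_job(): hands the job in; it is judged then, once.
Trained networks look in the newest picture that a camera, given by its name, has taken for a name from the list of things; names that differ only in an ending like _2 or _b are one class to them, and where a whole thing is asked for, a point or a joint stands for the part that bears it (a point fixed in the world has none). Each returns a list of dicts, best first, with "conf" (0 to 1); they miss things now and then, are a little off and sometimes report something else, mostly with a low value. They report only what shows in the picture. A call takes as long as a camera call. They do not tell look-alikes from the thing itself.
- find_in(query, camera): "centre" ([column, row] in pixels, amid what is visible of it).
- place_of(query, camera): "centre" ([column, row] in pixels: a listed point, or the origin of a listed thing).
The state is a dict: "time_s": time; "joints": joint angles; "dq": joint speeds; "tau": joint torques, N m; "eef_pos": TCP position; "ee_rot": TCP orientation; "force": force on the tool from outside, world axes, zero at the start; "wrist_torque": the same for the moment, N m; "grip_width": opening from 0.0 (shut) to 1.0 (fully open); "grip_force": force on a finger pad.
Only numpy, scipy, OpenCV 4.12 (cv2) and the standard library are available. Lean on these libraries where they do the work, as an engineer would, in place of code of your own. Each camera call takes 0.05 s, during which the arm holds its last target. There are 200 camera calls.

TASK

Set the finned cold block with the blue handle onto the cooling dock so that its fins slide down between the dock's fins, fully home and with its sides in line with the dock's fin bed (either way round); lower it gently, without forcing, and let go. Then tilt the dock's black jog stick well over to the side of the green dot, hold it there for about two seconds and let it spring back to centre. Leave the other things where they are.

Things in the scene. Friction and masses are not known exactly. Their poses are not given: they have to be found in the camera images.
- dock: Cooling dock, fixed: grey base 185 x 120 mm, deck 22 mm high, with a bed of 6 upright aluminium fins. Origin on the worktop under the centre of the fin bed; x runs along the fins (base from x = -125 to +60 mm, jog stick on the -x side), y across them, z up. A green dot on the deck at x = -92, y = +43 mm, a white one at y = -43 mm.
- dock_bed (a point): Centre of the dock's fin bed at the height of the fin tops, 50 mm above the worktop; axes as the dock's. The fins are 8 mm thick with rounded tops, 100 mm long in x, 28 mm high, at y = -45, -27, -9, 9, 27 and 45 mm: 10 mm gaps.
- block_center (a point): Centre of the loose aluminium cold block (0.3 to 0.65 kg), 40 mm above its fin tips, on which it stands on the worktop; x along its fins, y across, z up. 5 fins below, 6 mm thick, 26 mm deep, 90 mm long, at y = -36, -18, 0, 18, 36 mm, tips rounded; over them a plate 90 x 98 mm, its top 4 mm above this point. Fully home on the dock this point is 64 mm above the worktop, over the dock's origin.
- block_handle (a point): Middle of the block's blue handle bar, 30 mm above the block's centre; bar along the block's x: 84 mm long, 16 mm wide (y), 20 mm high, on posts at x = -33 and +33 mm, with 16 mm of air between bar and plate. The block is the same either way round.
- jog (a joint): Tilt of the jog stick in rad: 0 upright, positive towards the green dot (dock's +y), stops at +-0.45. A spring returns it to 0; about 3 N sideways at the knob holds it at 0.4.
- jog_ball (a point): Middle of the jog stick's black knob (26 mm across, its top 15 mm above this point; a 10 mm rod below), 70 mm above the hinge. The hinge lies along the dock's x axis at dock x = -92, y = 0, 24 mm above the worktop; upright, this point is 94 mm above the worktop.
- red_marker: Red-capped white marker, 137 mm long, 14 mm thick, lying on the worktop between the block and the dock; origin at the centre of its underside. To be left alone.
- dishes: Stack of petri dishes, 93 mm across, 31 mm high, at the back; origin at the centre of its underside. To be left alone.
- bottle_left: Clear bottle with blue cap, 70 mm across, 142 mm high, at the left; origin at the centre of its underside. To be left alone.
- lab_timer: White lab timer, 66 x 66 x 15 mm, at the left front; origin at the centre of its underside. To be left alone.
Not all that is in view belongs to the job. What is shaped like the part that bears block_center but red is not meant.

How it is judged (in metres and radians):
On the way, in this order (a step that is already met when the one before it is completed fails the run):
1. the block stands fully home on the dock, fins interlaced and in line, and is let go (z of block_center in the frame of dock below 0.068 m and x of block_center in the frame of dock between -0.012 and 0.012 m and y of block_center in the frame of dock between -0.006 and 0.006 m and angle between the x axis of block_center and the x axis of dock, either way round below 0.1 rad and angle between block_center's own z axis and vertical below 0.06 rad and contact force between the fingers and block below 0.3 N), for 0.2 s.
2. with the block home, the jog stick is held tilted at least 0.25 rad towards the green dot for a second (value of joint jog above 0.25 rad and z of block_center in the frame of dock below 0.068 m), for 1 s.
At the end, for the whole second after the job is handed in: Block in the dock, fins interlaced, at rest: centre within 4 mm of the home height, 12 mm of the bed's centre along the fins, 6 mm across, parallel within 0.1 rad, upright within 0.06 rad; jog stick within 0.06 rad of centre (z of block_center in the frame of dock below 0.068 m and x of block_center in the frame of dock between -0.012 and 0.012 m and y of block_center in the frame of dock between -0.006 and 0.006 m and angle between the x axis of block_center and the x axis of dock, either way round below 0.1 rad and angle between block_center's own z axis and vertical below 0.06 rad and linear speed of block below 0.02 m/s and value of joint jog between -0.06 and 0.06 rad); the robot touches nothing.
It fails at once if the block is forced or dropped onto the dock (over 60 N between them) (contact force between block and dock above 60 N).
It fails at once if the red marker, petri dishes, left bottle or timer is moved more than 30 mm (distance of any of red_marker, dishes, bottle_left, lab_timer from where it was at the start of the episode above 0.03 m).
It also fails if it takes over 64 s, if anything falls off the work surface, if the arm or the gripper's body presses on something with over 40 N, if the wrist force passes 120 N, or if a joint passes its speed limit or range.

## Working session

There is one attempt and no reset: what is moved stays moved. The work goes in short steps, Python scripts to look and compute and a shell command to move; the robot and the scene stay as the last step left them, time stands still between calls to the robot, and variables do not carry over. Pictures are saved under pics/ and viewed, at most 13 in all, crops included, and the job is handed in when it is done.

```bash
mkdir -p pics; cat > h.py <<'E'
import numpy as np, cv2
from rig import sense, capture, find_in, place_of
def back(c,uv,z=None,depth=None):
    "pixel -> world at plane z (mm) or at depth"
    M=np.linalg.inv(c["camera_from_world"]); 
    d=np.array([(uv[0]-c["cx"])/c["fx"],-(uv[1]-c["cy"])/c["fy"],-1.])
    o=M[:3,3]; r=M[:3,:3]@d
    t=depth if z is None else (z-o[2])/r[2]
    return o+t*r
def save(c,name,box=None,k=1):
    im=c["color"][...,::-1]
    if box: im=im[box[1]:box[3],box[0]:box[2]]
    cv2.imwrite("pics/"+name,cv2.resize(im,None,fx=k,fy=k,interpolation=cv2.INTER_CUBIC))
E
python3 - <<'E'
from h import *
np.set_printoptions(precision=1,suppress=True)
print(sense())
ims=[]
Z=dict(dock=0,dock_bed=50,block_center=40,block_handle=70,jog_ball=94,red_marker=0,dishes=0,bottle_left=0,lab_timer=0)
for n in("top","scene"):
    c=capture(n); save(c,n+".png",k=1); ims.append(c["color"])
    for q,z in Z.items():
        print(n,q,[(np.round(r["centre"],1),round(r["conf"],2),back(c,r["centre"],z)) for r in place_of(q,n)[:3]])
cv2.imwrite("pics/both.png",cv2.resize(np.vstack(ims)[...,::-1],(400,600)))
E
```

```text
{'time_s': 0.0, 'joints': array([-1.4,  0.3,  1.5,  0. ,  1.3, -0.2]), 'dq': array([ 0., -0.,  0.,  0., -0.,  0.]), 'tau': array([ -0. , -41.2, -26. ,  -0. ,   0. ,   0. ]), 'eef_pos': array([ 179.4, -493.1,  230.7]), 'ee_rot': array([-0. ,  1. ,  0.2,  0. ]), 'force': array([0.3, 0. , 0. ]), 'wrist_torque': array([ 0.1, -0. , -0. ]), 'grip_force': 0.0, 'grip_width': 1.0008092781802866}
top dock [(array([223.4, 182.1]), 0.7, array([609.4, 272.3,   0. ]))]
top dock_bed [(array([223.5, 184.3]), 0.92, array([594.1, 269.1,  50. ]))]
top block_center [(array([319.2, 191.4]), 0.78, array([578.1, -35.2,  40. ])), (array([310.4, 243.7]), 0.63, array([412.2,  -6.4,  40. ]))]
top block_handle [(array([323.8, 191.1]), 0.57, array([574.9, -44.7,  70. ]))]
top jog_ball [(array([212.2, 216.1]), 0.37, array([489.4, 298.5,  94. ]))]
top red_marker [(array([281.2, 204.4]), 0.54, array([539.1,  82.7,   0. ])), (array([223.8, 181.9]), 0.35, array([610., 271.,   0.]))]
top dishes [(array([277.4, 137. ]), 0.87, array([764.5,  96.6,   0. ]))]
top bottle_left [(array([164.6, 197.3]), 0.8, array([556.2, 461
[... 334 characters left out ...]
ay([578.4, 283.3,  50. ])), (array([157.4, 241.2]), 0.51, array([495.5, 460.6,  50. ]))]
scene block_center [(array([324.6, 204.9]), 0.63, array([555.2, -30.9,  40. ]))]
scene block_handle [(array([325.4, 191.5]), 0.92, array([579.9, -39. ,  70. ]))]
scene jog_ball [(array([219.4, 223.8]), 0.44, array([480.5, 290.3,  94. ])), (array([217.4, 210.8]), 0.37, array([534.3, 288.1,  94. ]))]
scene red_marker [(array([289.7, 226.7]), 0.51, array([527.2,  81.4,   0. ]))]
scene dishes [(array([269.4, 179.2]), 0.56, array([764.2,  88.7,   0. ]))]
scene bottle_left [(array([159.7, 243.1]), 0.96, array([539.4, 459.1,   0. ]))]
scene lab_timer [(array([159.4, 277.7]), 0.88, array([409. , 466.1,   0. ]))]
```

```bash
python3 - <<'E'
from h import *
c=capture("top"); save(c,"crop.png",(130,110,400,290),2.9)
d=c["depth"]; print(d[184,223],d[191,320])
E
```

```text
1423.0422 1378.5939
```

View pics/crop.png

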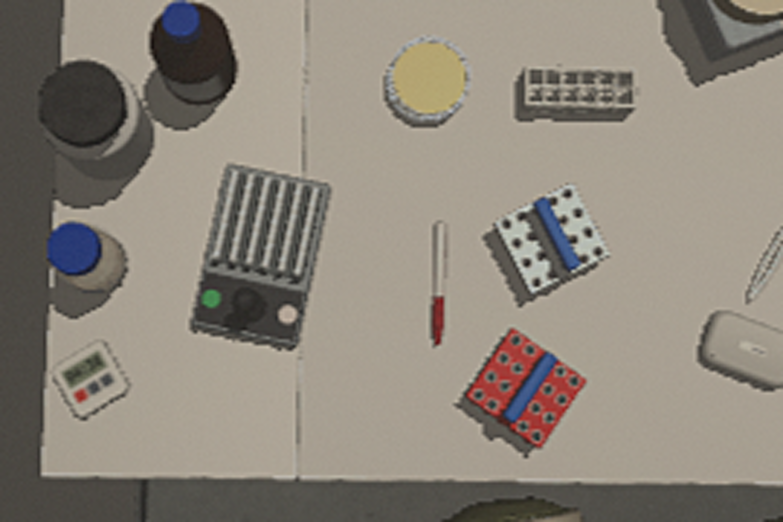

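View pics/scene.png

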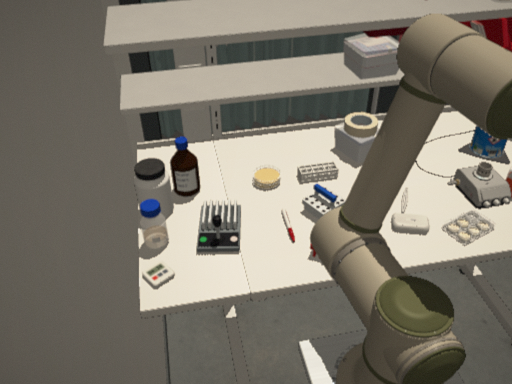

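The candidates for the block in the top view are the aluminium block at (320,192) and the red one at (312,243). The aluminium one is meant, because the description says red is not, and the enlarged crop confirms it. The dock is at (223,184), with the jog stick below it at (215,215) and the green dot on its left.

```bash
cat >> h.py <<'E'
from scipy.spatial.transform import Rotation as R
def tool():
    s=sense(); q=s["ee_rot"]; return np.array(s["eef_pos"]),R.from_quat([q[1],q[2],q[3],q[0]])
def go(p,yaw_y=None):
    "shift in tool axes to reach p with tool down; turn so that tool y lies along yaw_y (rad, mod pi)"
    t,r=tool(); print("at",t.round(1),"shift",r.inv().apply(np.array(p)-t).round(1))
    if yaw_y is not None:
        y=r.apply([0,1,0]); cur=np.arctan2(y[1],y[0]); d=(yaw_y-cur+np.pi/2)%np.pi-np.pi/2
        print("yaw now %.3f; az = %.3f (tool down: -world)"%(cur,-d),"tilt",r.apply([0,0,1]).round(4),"j6",sense()["joints"][5].round(3))
E
python3 - <<'E'
from h import *
np.set_printoptions(precision=1,suppress=True)
c=capture("top"); im=c["color"].astype(int)
m=((im[...,2]-im[...,0])>50); m2=np.zeros_like(m); m2[170:210,305:345]=m[170:210,305:345]
v,u=np.nonzero(m2); P=np.array([back(c,(a,b),80) for a,b in zip(u,v)])[:,:2]
ctr=P.mean(0); w,V=np.linalg.eigh(np.cov(P.T)); print("handle",ctr,len(P),np.sqrt(w*12),"axis",np.arctan2(V[1,1],V[0,1]))
k=2.9
def px(a,b): return (130+a/k-.3,110+b/k-.3)
for a,b,z in[(232,168,50),(215,265,50),(322,182,50),(300,278,50),(212,299,22),(287,315,22),(247,303,94)]: print(a,b,back(c,px(a,b),z))
go([ctr[0],ctr[1],240],np.arctan2(V[1,1],V[0,1])+np.pi/2)
w=capture("wrist"); print(w["mount"],w["fx"],w["cx"],w["cy"])
E
```

```text
handle [576.1 -36.9] 94 [11.5 80.8] axis -2.670059626252614
232 168 [646.8 314.   50. ]
215 265 [539.9 329.3  50. ]
322 182 [633.  215.5  50. ]
300 278 [527.3 237.3  50. ]
212 299 [505.6 334.1  22. ]
287 315 [489.3 251.6  22. ]
247 303 [495.3 290.6  94. ]
at [ 179.4 -493.4  231.3] shift [ 528.8 -293.4   -8.7]
yaw now -1.222; az = -0.123 (tool down: -world) tilt [-0.  0. -1.] j6 -0.223
[[  -0.     0.9    0.3   80.4]
 [   1.     0.    -0.     0.9]
 [  -0.     0.3   -0.9 -142.8]
 [   0.     0.     0.     1. ]] 297.3186396354542 260.10723766322195 190.85646970655645
```

```bash
python3 -m jog '[{"tx":53,"ty":-29.3,"jaw":-1},{"tx":53,"ty":-29.3,"jaw":-1},{"tx":53,"ty":-29.3,"jaw":-1},{"tx":53,"ty":-29.3,"jaw":-1},{"tx":53,"ty":-29.3,"jaw":-1}]' 30
python3 -m jog '[{"tx":53,"ty":-29.3,"jaw":-1},{"tx":53,"ty":-29.3,"jaw":-1},{"tx":53,"ty":-29.3,"jaw":-1},{"tx":53,"ty":-29.3,"jaw":-1},{"tx":40,"ty":-29.3,"az":-0.123,"jaw":-1}]'
python3 -m jog '[{"jaw":-1}]'
python3 - <<'E'
from h import *
go([576,-37,240],0.472+np.pi/2)
w=capture("wrist"); save(w,"w1.png",k=1.5)
print(find_in("block_handle","wrist"),place_of("block_handle","wrist"),place_of("block_center","wrist"))
E
```

```text
at [ 179.4 -493.4  231.3] shift [ 528.7 -293.4   -8.7]
yaw now -1.222; az = -0.123 (tool down: -world) tilt [-0.  0. -1.] j6 -0.223
[] [] []schema error: expected keys tx, ty, tz, ax, ay, az, jaw
schema error: expected keys tx, ty, tz, ax, ay, az, jaw
schema error: expected keys tx, ty, tz, ax, ay, az, jaw
```

View pics/w1.png

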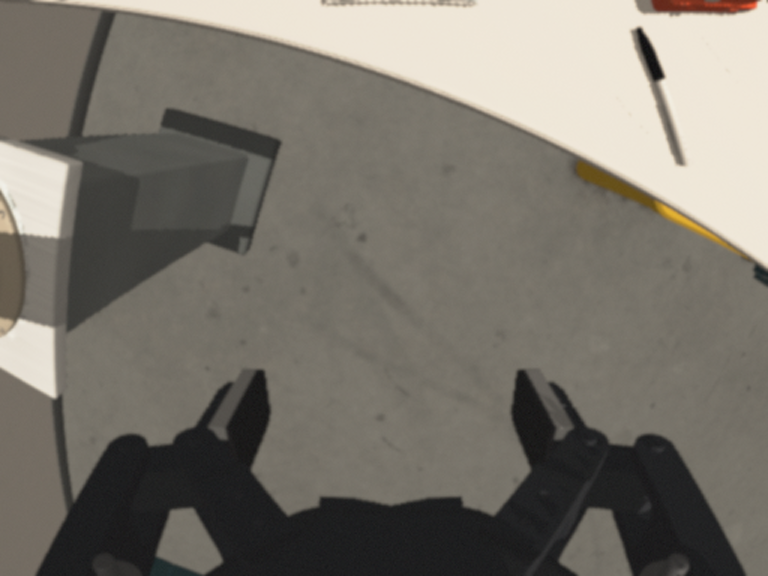

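The picture is still the start view, with the floor and worktop edge visible, because the rows were refused. Every key has to be present.

```bash
python3 -m jog '[{"tx":53,"ty":-29.3,"tz":0,"ax":0,"ay":0,"az":0,"jaw":-1},{"tx":53,"ty":-29.3,"tz":0,"ax":0,"ay":0,"az":0,"jaw":-1},{"tx":53,"ty":-29.3,"tz":0,"ax":0,"ay":0,"az":0,"jaw":-1},{"tx":53,"ty":-29.3,"tz":0,"ax":0,"ay":0,"az":0,"jaw":-1},{"tx":53,"ty":-29.3,"tz":0,"ax":0,"ay":0,"az":0,"jaw":-1}]' 30
python3 -m jog '[{"tx":53,"ty":-29.3,"tz":0,"ax":0,"ay":0,"az":0,"jaw":-1},{"tx":53,"ty":-29.3,"tz":0,"ax":0,"ay":0,"az":0,"jaw":-1},{"tx":53,"ty":-29.3,"tz":0,"ax":0,"ay":0,"az":0,"jaw":-1},{"tx":53,"ty":-29.3,"tz":0,"ax":0,"ay":0,"az":0,"jaw":-1},{"tx":40,"ty":-29.3,"tz":0,"ax":0,"ay":0,"az":-0.123,"jaw":-1}]'
python3 -m jog '[{"tx":0,"ty":0,"tz":0,"ax":0,"ay":0,"az":0,"jaw":-1}]'
cat >> h.py <<'E'
def wray(w,uv):
    dx,dy=uv[0]-w["cx"],uv[1]-w["cy"]; r=np.hypot(dx,dy); th=r/w["fx"]
    s=np.sin(th)/max(r,1e-9); return np.array([dx*s,-dy*s,-np.cos(th)])
def wback(w,uv,z,T=None):
    "wrist pixel -> world at height z"
    t,r=T or tool(); M=w["mount"]; o=t+r.apply(M[:3,3]); d=r.apply(M[:3,:3]@wray(w,uv)); return o+d*(z-o[2])/d[2]
def wproj(w,p,T=None):
    t,r=T or tool(); M=np.linalg.inv(w["mount"]); q=M[:3,:3]@r.inv().apply(np.array(p)-t)+M[:3,3]
    th=np.arctan2(np.hypot(q[0],q[1]),-q[2]); n=np.hypot(q[0],q[1]); return np.array([w["cx"]+w["fx"]*th*q[0]/n,w["cy"]-w["fx"]*th*q[1]/n])
E
python3 - <<'E'
from h import *
go([576,-37,240],0.472+np.pi/2); T=tool()
w=capture("wrist"); save(w,"w2.png",k=1.5); print(w.keys())
for q,z in(("block_handle",70),("block_center",40)):
  print(q,[(r["centre"],r["conf"],wback(w,r["centre"],z,T)) for r in place_of(q,"wrist")[:2]])
E
```

```text
time_s: 1.98
eef_pos: [379.4, -263.6, 231.5]
ee_rot: [0.0, 0.985, 0.173, 0.0]
force: [0.2, -0.3, 0.0]
grip_width: 1.003
grip_force: 0.0
time_s: 2.6
eef_pos: [566.4, -39.4, 231.1]
ee_rot: [0.0, 0.972, 0.235, 0.0]
force: [0.0, -0.5, -0.3]
grip_width: 1.002
grip_force: 0.0
time_s: 2.72
eef_pos: [566.1, -38.8, 230.8]
ee_rot: [-0.0, 0.972, 0.236, -0.0]
force: [-1.3, -1.1, -0.3]
grip_width: 1.0
grip_force: 0.0
at [566.1 -38.8 230.8] shift [ 9.6  3.  -9.2]
yaw now -1.094; az = 0.005 (tool down: -world) tilt [-3.e-04  4.e-04 -1.e+00] j6 0.819
dict_keys(['color', 'depth', 'fx', 'fy', 'cx', 'cy', 'mount'])
block_handle [([262.8, 162.2], 0.81, array([577.43485229, -37.51361796,  70.        ])), ([179.9, 273.2], 0.75, array([405.13809807, -10.03703759,  70.        ]))]
block_center [([185.4, 253.4], 0.63, array([416.41030327,  -6.32868763,  40.        ])), ([263.0, 158.4], 0.62, array([575.54138777, -39.09543576,  40.        ]))]
```

View pics/w2.png

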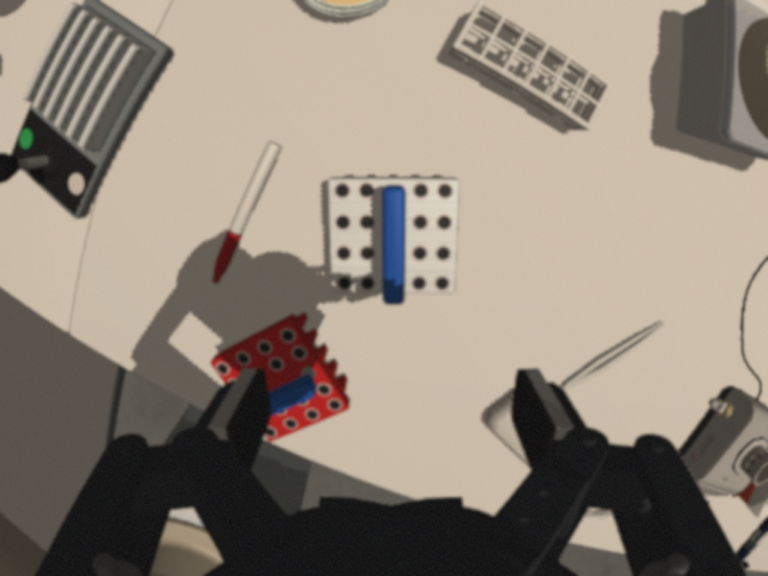

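The wrist view shows the aluminium block at (394,240) with its handle running along the tool's x. The red look-alike is at (280,380) and the marker at (245,215).

```bash
python3 - <<'E'
from h import *
T=tool(); w=capture("wrist"); im=w["color"].astype(int); m=(im[...,2]-im[...,0])>40
S=np.zeros_like(m); S[118:205,240:285]=1; v,u=np.nonzero(m&S)
P=np.array([wback(w,(a,b),80,T)[:2] for a,b in zip(u,v)]); x,V=np.linalg.eigh(np.cov(P.T))
print(P.mean(0),np.sqrt(12*x)); a=np.arctan2(V[1,1],V[0,1]); print(a%np.pi)
go([*P.mean(0),54],a+np.pi/2)
E
```

```text
[579.77938438 -35.23370262] [13.7110605  76.40376667]
0.4724721823132634
at [564.7 -42.3 231.4] shift [ 16.7   0.5 177.4]
yaw now -1.101; az = -0.003 (tool down: -world) tilt [-1.e-04 -2.e-04 -1.e+00] j6 0.819
```

```bash
python3 -m jog '[{"tx":15,"ty":0,"tz":40,"ax":0,"ay":0,"az":0,"jaw":-1},{"tx":0,"ty":0,"tz":40,"ax":0,"ay":0,"az":0,"jaw":-1},{"tx":0,"ty":0,"tz":20,"ax":0,"ay":0,"az":0,"jaw":-1},{"tx":0,"ty":0,"tz":0,"ax":0,"ay":0,"az":0,"jaw":-1}]'
python3 - <<'E'
from h import *
for i in range(4):
  T=tool(); w=capture("wrist"); print(T[0].round(1),T[1].as_rotvec().round(3),sense()["time_s"])
im=w["color"].astype(int); m=(im[...,2]-im[...,0])>40
v,u=np.nonzero(m); k=(abs(u-263)<40)&(v<300);v,u=v[k],u[k]
P=np.array([wback(w,(a,b),80,T)[:2] for a,b in zip(u,v)]); x,V=np.linalg.eigh(np.cov(P.T))
print(P.mean(0),np.sqrt(12*x)); a=np.arctan2(V[1,1],V[0,1]); print(a%np.pi,u.min(),u.max(),v.min(),v.max())
go([*P.mean(0),54],a+np.pi/2)
E
```

```text
time_s: 3.42
eef_pos: [577.6, -35.5, 130.4]
ee_rot: [-0.001, 0.973, 0.233, -0.001]
force: [0.4, -0.8, 0.3]
grip_width: 0.998
grip_force: 0.0
[577.6 -35.5 130.4] [-3.054 -0.731  0.004] 3.475
[578.3 -35.4 131.7] [ 3.055  0.732 -0.   ] 3.525
[578.8 -35.3 132.5] [3.054e+00 7.320e-01 2.000e-03] 3.575
[579.  -35.2 132.7] [3.054e+00 7.330e-01 3.000e-03] 3.625
[581.496422   -34.06615857] [13.59248217 80.82295266]
0.47956212103348816 248 269 155 262
at [579.  -35.1 132.7] shift [ 2.6  0.1 78.7]
yaw now -1.100; az = -0.008 (tool down: -world) tilt [ 2.3e-03 -6.0e-04 -1.0e+00] j6 0.837
```

Aligned. I'll descend and grip.

```bash
python3 -m jog '[{"tx":1,"ty":0,"tz":30,"ax":0,"ay":0,"az":-0.005,"jaw":-1},{"tx":0,"ty":0,"tz":30,"ax":0,"ay":0,"az":0,"jaw":-1},{"tx":0,"ty":0,"tz":17,"ax":0,"ay":0,"az":0,"jaw":-1},{"tx":0,"ty":0,"tz":0,"ax":0,"ay":0,"az":0,"jaw":-1},{"tx":0,"ty":0,"tz":0,"ax":0,"ay":0,"az":0,"jaw":1}]' 60
python3 -m jog '[{"tx":0,"ty":0,"tz":0,"ax":0,"ay":0,"az":0,"jaw":1},{"tx":0,"ty":0,"tz":0,"ax":0,"ay":0,"az":0,"jaw":1},{"tx":0,"ty":0,"tz":0,"ax":0,"ay":0,"az":0,"jaw":1},{"tx":0,"ty":0,"tz":0,"ax":0,"ay":0,"az":0,"jaw":1}]'
```

```text
time_s: 4.25
eef_pos: [580.1, -34.3, 55.6]
ee_rot: [0.001, 0.972, 0.236, 0.001]
force: [-1.2, 0.6, 0.5]
grip_width: 0.813
grip_force: 0.0
time_s: 4.75
eef_pos: [579.5, -33.9, 54.7]
ee_rot: [0.0, 0.972, 0.236, 0.0]
force: [-2.5, 1.8, 4.8]
grip_width: 0.171
grip_force: 59.0
```

```bash
python3 -m jog '[{"tx":0,"ty":0,"tz":-15,"ax":0,"ay":0,"az":0,"jaw":1},{"tx":0,"ty":0,"tz":-50,"ax":0,"ay":0,"az":0,"jaw":1},{"tx":0,"ty":0,"tz":-50,"ax":0,"ay":0,"az":0,"jaw":1},{"tx":0,"ty":0,"tz":-50,"ax":0,"ay":0,"az":0.15,"jaw":1},{"tx":0,"ty":0,"tz":0,"ax":0,"ay":0,"az":0.15,"jaw":1}]'
python3 -m jog '[{"tx":0,"ty":0,"tz":0,"ax":0,"ay":0,"az":0.15,"jaw":1},{"tx":0,"ty":0,"tz":0,"ax":0,"ay":0,"az":0.15,"jaw":1},{"tx":0,"ty":0,"tz":0,"ax":0,"ay":0,"az":0.05,"jaw":1},{"tx":0,"ty":0,"tz":0,"ax":0,"ay":0,"az":0,"jaw":1}]'
python3 - <<'E'
from h import *
go([495,288,225],-0.18+np.pi/2)
E
```

```text
time_s: 5.38
eef_pos: [580.7, -34.4, 224.1]
ee_rot: [0.001, 0.996, 0.086, 0.004]
force: [0.0, 0.8, -4.4]
grip_width: 0.176
grip_force: 59.5
time_s: 5.88
eef_pos: [579.2, -34.1, 219.6]
ee_rot: [0.0, 0.996, -0.086, -0.0]
force: [0.2, 0.2, -3.3]
grip_width: 0.174
grip_force: 59.4
at [579.2 -34.1 219.6] shift [-138.3 -302.8   -5.4]
yaw now -1.743; az = 0.007 (tool down: -world) tilt [-2.e-04 -0.e+00 -1.e+00] j6 1.483
```

```bash
python3 -m jog '[{"tx":-23,"ty":-50.5,"tz":-5,"ax":0,"ay":0,"az":0.007,"jaw":1},{"tx":-23,"ty":-50.5,"tz":0,"ax":0,"ay":0,"az":0,"jaw":1},{"tx":-23,"ty":-50.5,"tz":0,"ax":0,"ay":0,"az":0,"jaw":1},{"tx":-23,"ty":-50.5,"tz":0,"ax":0,"ay":0,"az":0,"jaw":1},{"tx":-23,"ty":-50.5,"tz":0,"ax":0,"ay":0,"az":0,"jaw":1}]'
python3 -m jog '[{"tx":-23,"ty":-50.5,"tz":0,"ax":0,"ay":0,"az":0,"jaw":1},{"tx":0,"ty":0,"tz":0,"ax":0,"ay":0,"az":0,"jaw":1},{"tx":0,"ty":0,"tz":0,"ax":0,"ay":0,"az":0,"jaw":1},{"tx":0,"ty":0,"tz":0,"ax":0,"ay":0,"az":0,"jaw":1}]'
python3 - <<'E'
from h import *
T=tool(); w=capture("wrist"); np.savez("w3.npz",**w,t=T[0],q=T[1].as_quat()); save(w,"w3.png",k=1.5); print(T[0])
for q,z in(("dock_bed",50),("dock",0),("jog_ball",94)):
  print(q,[(np.round(r["centre"],1),r["conf"],wback(w,r["centre"],z,T).round(1)) for r in place_of(q,"wrist")[:2]])
E
```

```text
time_s: 6.5
eef_pos: [510.4, 236.4, 224.7]
ee_rot: [0.0, 0.996, -0.089, 0.0]
force: [0.9, -0.0, -3.5]
grip_width: 0.172
grip_force: 59.7
time_s: 7.0
eef_pos: [498.0, 287.6, 224.4]
ee_rot: [0.0, 0.996, -0.091, 0.0]
force: [0.2, -0.4, -3.2]
grip_width: 0.177
grip_force: 60.0
[497.98233223 287.61769976 224.36558588]
dock_bed [(array([252.4,  84.1]), 0.75, array([590.8, 277. ,  50. ]))]
dock [(array([253. ,  88.5]), 0.74, array([587.4, 278.1,   0. ]))]
jog_ball []
```

View pics/w3.png

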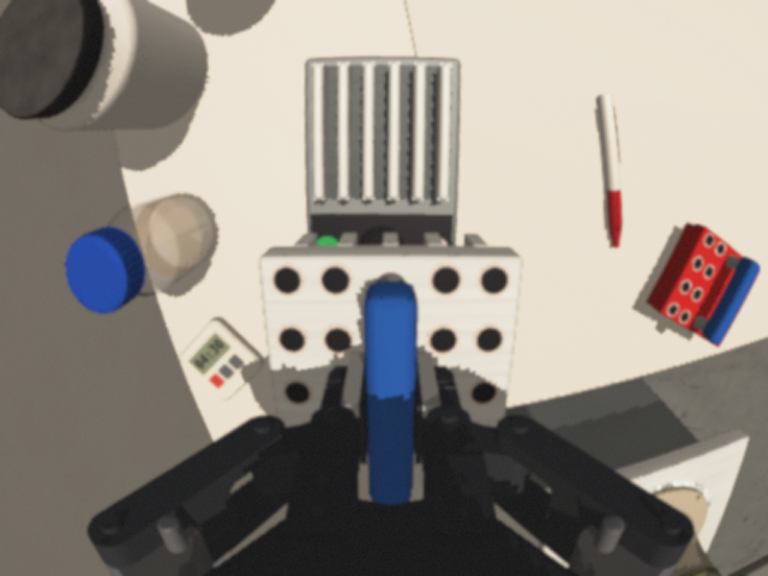

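The dock fins are clear at (385,130), nearly parallel to the tool's x. The held block is at (390,330). I'll fit the fin comb on the plane through the fin tops.

```bash
cat > fins.py <<'E'
from h import *
def fit(w,T,prior=(589,275),z=50.,name=None):
    "comb fit in tool axes: returns bed centre offset & yaw relative to tool"
    t,r=T; off=r.inv().apply(np.array([*prior,z])-t); xs=np.arange(-46,47,.5)+off[0]; ys=np.arange(-75,75.1,.25)+off[1]
    g=np.zeros((len(xs),len(ys),2),np.float32)
    for i,x in enumerate(xs):
        for j,y in enumerate(ys): g[i,j]=wproj(w,t+r.apply([x,y,off[2]]),T)
    im=cv2.remap(w["color"].mean(2).astype(np.float32),g[...,0],g[...,1],cv2.INTER_CUBIC)
    if name: cv2.imwrite("pics/"+name,cv2.resize(im,(600,370)))
    fy=np.array([-45,-27,-9,9,27,45.]); best=[]
    def score(y0,a,wd=8):
        s=0
        yy=ys[None,:]-y0-np.tan(a)*(xs[:,None]-off[0])
        d=np.min(abs(yy[...,None]-fy),-1); ins=d<wd/2; out=(d>wd/2)&(abs(yy)<52)&(abs(yy)<49+9); 
        return im[ins].mean()-im[out].mean()
    A=np.arange(-.06,.0601,.005); Y=off[1]+np.arange(-9,9.1,.25)
    S=np.array([[score(y,a) for y in Y] for a in A]); i,j=np.unravel_index(S.argmax(),S.shape)
    # edges: mean profile after derotating
    return dict(yc=Y[j],a=A[i],s=S.max(),off=off,im=im,xs=xs,ys=ys)
E
python3 - <<'E'
from fins import *
d=np.load("w3.npz"); w={k:d[k] for k in d.files}; T=(d["t"],R.from_quat(d["q"]))
f=fit(w,T,name="rect.png"); print(f["yc"],f["a"],f["s"],f["off"])
im,ys,xs=f["im"],f["ys"],f["xs"]
# per-fin bright centroids near and far
for sl in (slice(20,70),slice(70,120),slice(120,165)):
    x=xs[sl].mean(); p=im[sl].mean(0); out=[]
    for k in(-45,-27,-9,9,27,45):
        c=f["yc"]+np.tan(f["a"])*(x-f["off"][0])+k; m=abs(ys-c)<8; q=p[m]; lev=(q.max()+q.min())/2; b=ys[m][q>lev]; out.append((round(b.min()-k,1),round(b.max()-k,1)))
    print(x.round(),out)
E
```

```text
-4.7959701708117235 -2.7755575615628914e-17 90.66857 [ 91.79586548  -4.04597017 174.36722438]
68.0 [(np.float64(-8.5), np.float64(-1.5)), (np.float64(-8.0), np.float64(-1.5)), (np.float64(-8.3), np.float64(-1.8)), (np.float64(-8.5), np.float64(-1.5)), (np.float64(-8.5), np.float64(-1.5)), (np.float64(-8.8), np.float64(2.2))]
93.0 [(np.float64(-8.3), np.float64(-1.3)), (np.float64(-7.8), np.float64(-1.5)), (np.float64(-7.8), np.float64(-1.8)), (np.float64(-8.3), np.float64(-1.3)), (np.float64(-8.5), np.float64(-1.3)), (np.float64(-8.5), np.float64(3.0))]
117.0 [(np.float64(-8.0), np.float64(-1.3)), (np.float64(-7.5), np.float64(-1.3)), (np.float64(-7.8), np.float64(-1.3)), (np.float64(-8.0), np.float64(-1.3)), (np.float64(-8.3), np.float64(-1.0)), (np.float64(-8.3), np.float64(3.0))][ WARN:0@13.201] global loadsave.cpp:1063 imwrite_ Unsupported depth image for selected encoder is fallbacked to CV_8U.
```

View pics/rect.png

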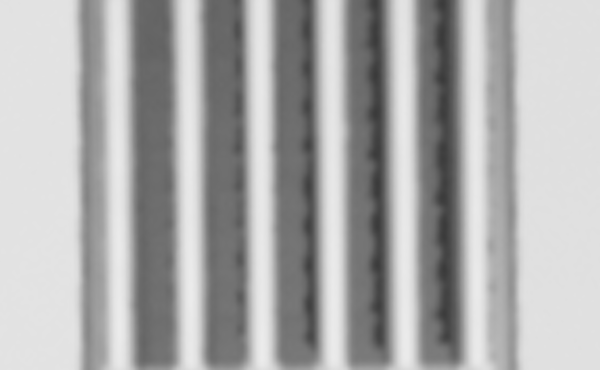

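The rectified view shows six parallel fins, centred at ty = -4.85 with about 0.008 rad of yaw. Next I'll get the fin ends along x.

```bash
python3 - <<'E'
from fins import *
d=np.load("w3.npz"); w={k:d[k] for k in d.files}; T=(d["t"],R.from_quat(d["q"])); t,r=T
im=w["color"].mean(2).astype(np.float32); xs=np.arange(20,170,.5)
for k in(-27,-9,9,27):
    for z,nm in((48,"fin"),):
        g=np.array([wproj(w,t+r.apply([x,-4.85+k+.008*(x-92),t[2]-z]),T) for x in xs],np.float32)[None]
        p=cv2.GaussianBlur(cv2.remap(im,g[...,0],g[...,1],cv2.INTER_CUBIC)[0],(1,5),0).ravel()
        e=np.gradient(p); hi=p>150; ii=np.nonzero(hi&(xs>60)&(xs<130))[0]
        c=np.argmin(abs(xs-92)); lo=c
        while hi[lo]: lo-=1
        up=c
        while up<len(hi)-1 and hi[up]: up+=1
        print(k,xs[lo],xs[up],(xs[lo]+xs[up])/2)
print([tuple(np.round(r.inv().apply(wback(w,(256.7,v),z,T)-t),1)) for v,z in((136.7,48),(41.5,48),(38.5,22))])
E
```

```text
-27 41.5 169.5 105.5
-9 41.0 169.5 105.25
9 41.0 169.5 105.25
27 40.0 169.5 104.75
[(np.float64(36.5), np.float64(-2.0), np.float64(176.4)), (np.float64(139.6), np.float64(-1.9), np.float64(176.4)), (np.float64(148.0), np.float64(-2.1), np.float64(202.4))]
```

```bash
python3 -m jog '[{"tx":44.5,"ty":-2.4,"tz":0,"ax":0,"ay":0,"az":0,"jaw":1},{"tx":44.5,"ty":-2.4,"tz":0,"ax":0,"ay":0,"az":0,"jaw":1},{"tx":0,"ty":0,"tz":50,"ax":0,"ay":0,"az":0.008,"jaw":1},{"tx":0,"ty":0,"tz":40,"ax":0,"ay":0,"az":0,"jaw":1},{"tx":0,"ty":0,"tz":0,"ax":0,"ay":0,"az":0,"jaw":1}]'
python3 -m jog '[{"tx":0,"ty":0,"tz":0,"ax":0,"ay":0,"az":0,"jaw":1},{"tx":0,"ty":0,"tz":0,"ax":0,"ay":0,"az":0,"jaw":1}]'
python3 - <<'E'
from h import *
T0=(np.load("w3.npz")["t"],R.from_quat(np.load("w3.npz")["q"]))
tgt=T0[0]+T0[1].apply([89,-4.85,0]); tgt[2]=134; print(tgt); go(tgt)
w=capture("wrist"); save(w,"w4.png",(110,60,410,280),2.6)
E
```

```text
time_s: 7.82
eef_pos: [584.7, 276.6, 131.3]
ee_rot: [0.001, 0.996, -0.094, -0.003]
force: [1.4, -0.6, -2.3]
grip_width: 0.175
grip_force: 59.9
time_s: 8.07
eef_pos: [586.9, 277.6, 136.6]
ee_rot: [-0.001, 0.996, -0.094, 0.002]
force: [0.1, -0.0, -3.8]
grip_width: 0.173
grip_force: 60.0
[586.39738066 276.33489385 134.        ]
at [586.9 277.6 136.6] shift [-0.2  1.4  2.6]
```

View pics/w4.png

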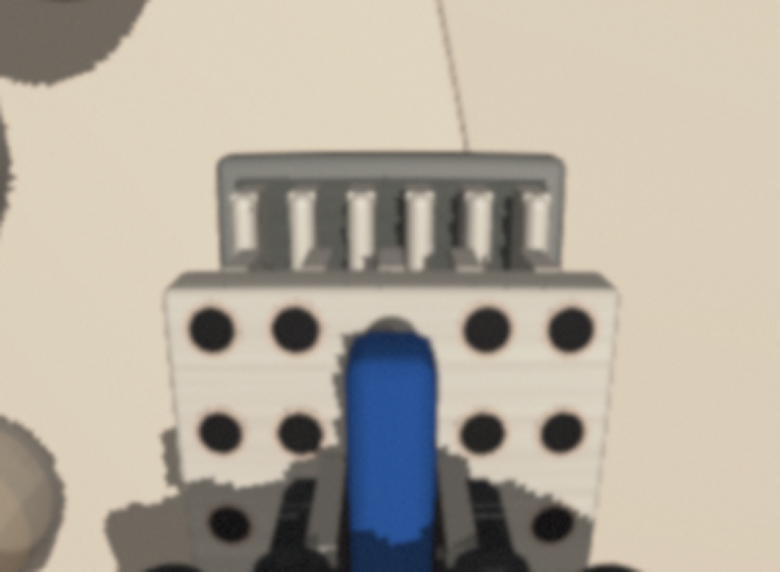

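The view shows the block's fins (240–540) and the dock's fins (245–537) both centred at column 391 and interleaved. I'll lower it in stages and watch the force.

```bash
python3 -m jog '[{"tx":0,"ty":0,"tz":10,"ax":0,"ay":0,"az":0,"jaw":1},{"tx":0,"ty":0,"tz":10,"ax":0,"ay":0,"az":0,"jaw":1},{"tx":0,"ty":0,"tz":5,"ax":0,"ay":0,"az":0,"jaw":1},{"tx":0,"ty":0,"tz":0,"ax":0,"ay":0,"az":0,"jaw":1},{"tx":0,"ty":0,"tz":0,"ax":0,"ay":0,"az":0,"jaw":1}]'
python3 -m jog '[{"tx":0,"ty":0,"tz":2,"ax":0,"ay":0,"az":0,"jaw":1},{"tx":0,"ty":0,"tz":2,"ax":0,"ay":0,"az":0,"jaw":1},{"tx":0,"ty":0,"tz":2,"ax":0,"ay":0,"az":0,"jaw":1},{"tx":0,"ty":0,"tz":2,"ax":0,"ay":0,"az":0,"jaw":1}]'
```

```text
time_s: 8.75
eef_pos: [586.2, 277.5, 109.6]
ee_rot: [-0.0, 0.996, -0.094, 0.0]
force: [-0.3, 0.0, -3.0]
grip_width: 0.174
grip_force: 60.1
time_s: 9.25
eef_pos: [586.0, 277.4, 101.1]
ee_rot: [0.0, 0.996, -0.094, -0.0]
force: [-0.7, 0.7, -3.3]
grip_width: 0.177
grip_force: 60.1
```

```bash
python3 -m jog '[{"tx":0,"ty":0,"tz":2,"ax":0,"ay":0,"az":0,"jaw":1},{"tx":0,"ty":0,"tz":2,"ax":0,"ay":0,"az":0,"jaw":1},{"tx":0,"ty":0,"tz":2,"ax":0,"ay":0,"az":0,"jaw":1},{"tx":0,"ty":0,"tz":2,"ax":0,"ay":0,"az":0,"jaw":1}]'
python3 -m jog '[{"tx":0,"ty":0,"tz":2,"ax":0,"ay":0,"az":0,"jaw":1},{"tx":0,"ty":0,"tz":2,"ax":0,"ay":0,"az":0,"jaw":1},{"tx":0,"ty":0,"tz":2,"ax":0,"ay":0,"az":0,"jaw":1},{"tx":0,"ty":0,"tz":0,"ax":0,"ay":0,"az":0,"jaw":1}]'
```

```text
time_s: 9.75
eef_pos: [586.0, 277.4, 93.2]
ee_rot: [0.0, 0.996, -0.094, 0.0]
force: [-0.5, 0.3, -3.5]
grip_width: 0.179
grip_force: 60.1
time_s: 10.25
eef_pos: [585.9, 277.4, 87.1]
ee_rot: [0.0, 0.996, -0.094, -0.0]
force: [0.7, 0.2, -3.3]
grip_width: 0.176
grip_force: 60.1
```

```bash
python3 -m jog '[{"tx":0,"ty":0,"tz":2,"ax":0,"ay":0,"az":0,"jaw":1},{"tx":0,"ty":0,"tz":2,"ax":0,"ay":0,"az":0,"jaw":1},{"tx":0,"ty":0,"tz":1.5,"ax":0,"ay":0,"az":0,"jaw":1},{"tx":0,"ty":0,"tz":1,"ax":0,"ay":0,"az":0,"jaw":1},{"tx":0,"ty":0,"tz":0,"ax":0,"ay":0,"az":0,"jaw":1}]'
python3 -m jog '[{"tx":0,"ty":0,"tz":1,"ax":0,"ay":0,"az":0,"jaw":1},{"tx":0,"ty":0,"tz":0,"ax":0,"ay":0,"az":0,"jaw":1}]'
```

```text
time_s: 10.88
eef_pos: [586.0, 277.4, 80.7]
ee_rot: [0.0, 0.996, -0.094, -0.0]
force: [-0.5, -0.4, -4.1]
grip_width: 0.175
grip_force: 60.1
time_s: 11.12
eef_pos: [585.9, 277.4, 79.7]
ee_rot: [0.0, 0.996, -0.094, -0.0]
force: [-0.1, -0.0, -4.0]
grip_width: 0.17
grip_force: 60.1
```

```bash
python3 -m jog '[{"tx":0,"ty":0,"tz":1,"ax":0,"ay":0,"az":0,"jaw":1},{"tx":0,"ty":0,"tz":0,"ax":0,"ay":0,"az":0,"jaw":1}]'
python3 -m jog '[{"tx":0,"ty":0,"tz":0.8,"ax":0,"ay":0,"az":0,"jaw":1},{"tx":0,"ty":0,"tz":0,"ax":0,"ay":0,"az":0,"jaw":1}]'
```

```text
time_s: 11.38
eef_pos: [586.0, 277.4, 78.8]
ee_rot: [-0.0, 0.996, -0.094, 0.0]
force: [1.0, 1.7, -3.8]
grip_width: 0.177
grip_force: 60.1
time_s: 11.62
eef_pos: [586.1, 277.5, 78.8]
ee_rot: [-0.0, 0.996, -0.094, 0.0]
force: [-2.4, -0.6, 5.7]
grip_width: 0.174
grip_force: 61.2
```

The force rises exactly at the home height. I'll release.

```bash
python3 -m jog '[{"tx":0,"ty":0,"tz":0,"ax":0,"ay":0,"az":0,"jaw":-0.2},{"tx":0,"ty":0,"tz":0,"ax":0,"ay":0,"az":0,"jaw":-0.2},{"tx":0,"ty":0,"tz":0,"ax":0,"ay":0,"az":0,"jaw":-0.2},{"tx":0,"ty":0,"tz":0,"ax":0,"ay":0,"az":0,"jaw":-0.2},{"tx":0,"ty":0,"tz":0,"ax":0,"ay":0,"az":0,"jaw":-0.2}]'
python3 -m jog '[{"tx":0,"ty":0,"tz":-30,"ax":0,"ay":0,"az":0,"jaw":-0.2},{"tx":0,"ty":0,"tz":-50,"ax":0,"ay":0,"az":0,"jaw":1},{"tx":-45,"ty":0,"tz":-50,"ax":0,"ay":0,"az":0,"jaw":1},{"tx":-50,"ty":0,"tz":0,"ax":0,"ay":0,"az":0,"jaw":1},{"tx":-60,"ty":0,"tz":0,"ax":0,"ay":0,"az":0,"jaw":1}]' 40
python3 -m jog '[{"tx":0,"ty":0,"tz":0,"ax":0,"ay":0,"az":0,"jaw":1},{"tx":0,"ty":0,"tz":0,"ax":0,"ay":0,"az":0,"jaw":1},{"tx":0,"ty":0,"tz":0,"ax":0,"ay":0,"az":0,"jaw":1}]'
python3 - <<'E'
from h import *
T=tool(); w=capture("wrist"); np.savez("w5.npz",**w,t=T[0],q=T[1].as_quat()); save(w,"w5.png",k=1.5); t,r=T
for q,z in(("block_handle",94),("block_center",64),("jog_ball",94)):
  print(q,[(np.round(o["centre"],1),o["conf"],r.inv().apply(wback(w,o["centre"],z,T)-t).round(1)) for o in place_of(q,"wrist")[:2]])
c=np.array([586,277.4,94]); print(t,"expected jog in tool",r.inv().apply(c-t)-[91,0,0],"px",wproj(w,c+r.apply([-91,0,0]),T))
E
```

```text
time_s: 12.25
eef_pos: [586.0, 277.4, 78.0]
ee_rot: [-0.0, 0.996, -0.094, 0.0]
force: [0.2, 0.1, 0.2]
grip_width: 0.602
grip_force: 0.0
time_s: 12.88
eef_pos: [435.6, 305.9, 204.8]
ee_rot: [-0.0, 0.996, -0.094, 0.001]
force: [0.2, 1.6, 0.1]
grip_width: -0.001
grip_force: 0.0
time_s: 13.25
eef_pos: [437.9, 305.6, 204.3]
ee_rot: [-0.0, 0.996, -0.094, 0.0]
force: [0.1, -0.3, -0.5]
grip_width: 0.001
grip_force: 0.0
block_handle [(array([259.4, 118.1]), 0.71, array([ 61.7,   1. , 110.4])), (array([258.2,  16.9]), 0.68, array([149.6,   0. , 110.4]))]
block_center [(array([496.9, 150.1]), 0.94, array([ 39.6, 292.6, 140.3])), (array([260.7,  26.9]), 0.66, array([147.5,   2.2, 140.4]))]
jog_ball [(array([260. , 116.5]), 0.68, array([ 63.1,   1.5, 110.4]))]
[437.85669052 305.58745388 204.34553962] expected jog in tool [ 59.7727593   -0.1601218  110.38414844] px [258.00578748 120.40477347]
```

View pics/w5.png

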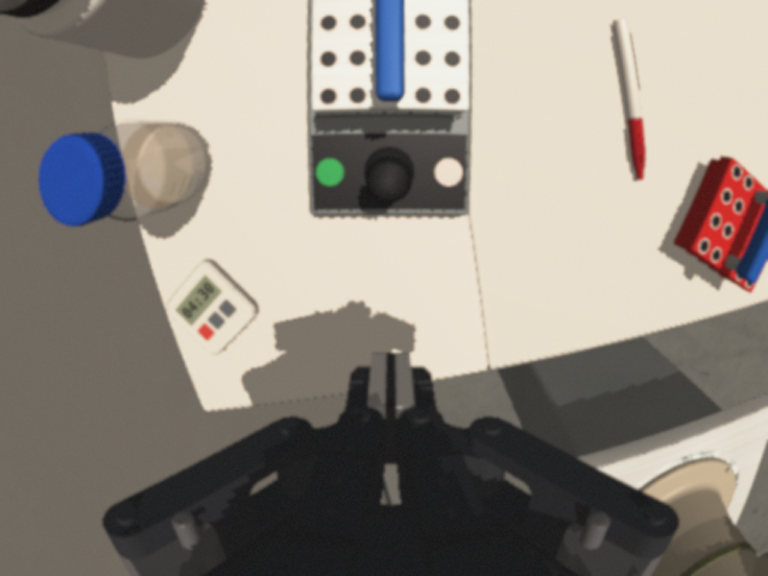

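The block is seated square. The jog knob is at (390,175) with the green dot to its left, which is the tool's -y. I'll come down on the white-dot side with the fingers shut.

```bash
python3 -m jog '[{"tx":30.5,"ty":20,"tz":0,"ax":0,"ay":0,"az":0,"jaw":1},{"tx":30.5,"ty":20.5,"tz":0,"ax":0,"ay":0,"az":0,"jaw":1},{"tx":0,"ty":0,"tz":50,"ax":0,"ay":0,"az":0,"jaw":1},{"tx":0,"ty":0,"tz":50,"ax":0,"ay":0,"az":0,"jaw":1},{"tx":0,"ty":0,"tz":26,"ax":0,"ay":0,"az":0,"jaw":1}]'
python3 -m jog '[{"tx":0,"ty":0,"tz":0,"ax":0,"ay":0,"az":0,"jaw":1},{"tx":0,"ty":-10,"tz":0,"ax":0,"ay":0,"az":0,"jaw":1},{"tx":0,"ty":-10,"tz":0,"ax":0,"ay":0,"az":0,"jaw":1},{"tx":0,"ty":-10,"tz":0,"ax":0,"ay":0,"az":0,"jaw":1},{"tx":0,"ty":0,"tz":0,"ax":0,"ay":0,"az":0,"jaw":1}]'
python3 - <<'E'
from h import *
w=capture("wrist"); t,r=T=tool(); save(w,"w6.png",(150,130,400,330),2.6)
hinge=np.array([586,277.4,24])+r.apply([-91,0,0]); print(t,r.inv().apply(t-hinge))
for a in(0,.1,.2,.3,.4): print(a,(wproj(w,hinge+r.apply([0,-70*np.sin(a),-70*np.cos(a)]),T)-[150,130])*2.6)
print(place_of("jog_ball","wrist"))
E
```

```text
time_s: 14.08
eef_pos: [488.5, 254.1, 75.8]
ee_rot: [0.001, 0.996, -0.094, -0.002]
force: [1.1, -0.3, 0.9]
grip_width: -0.001
grip_force: 0.0
time_s: 14.7
eef_pos: [495.0, 284.9, 78.8]
ee_rot: [-0.0, 0.996, -0.093, 0.0]
force: [0.7, -1.5, 1.3]
grip_width: 0.0
grip_force: 0.7
[494.86394148 284.41819483  78.68510067] [  0.1766112   10.09410066 -54.72401334]
0 [226.72403166 348.34552947]
0.1 [191.1713667  346.83869109]
0.2 [157.01566102 343.24078033]
0.3 [125.05719147 337.730066  ]
0.4 [ 95.93794959 330.5543486 ]
[{'centre': [209.2, 260.2], 'conf': 0.63}]
```

View pics/w6.png

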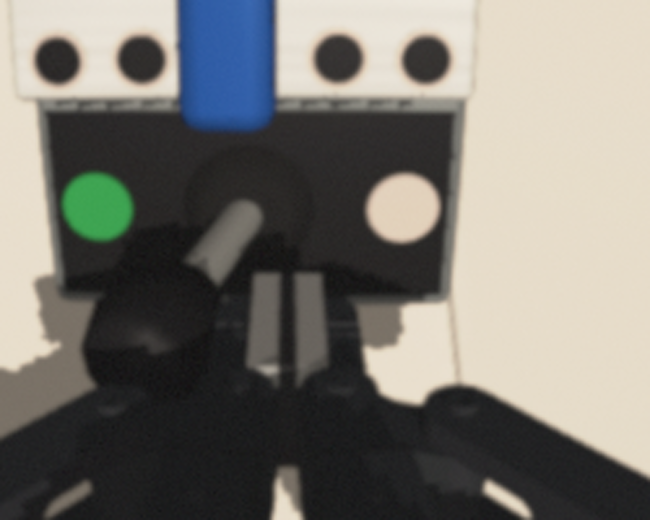

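The knob is at (152,338), which by projection is a tilt of about 0.21 rad. I'll push 10 mm more and hold.

```bash
python3 -m jog '[{"tx":0,"ty":-5,"tz":0,"ax":0,"ay":0,"az":0,"jaw":1},{"tx":0,"ty":-5,"tz":0,"ax":0,"ay":0,"az":0,"jaw":1},{"tx":0,"ty":0,"tz":0,"ax":0,"ay":0,"az":0,"jaw":1},{"tx":0,"ty":0,"tz":0,"ax":0,"ay":0,"az":0,"jaw":1}]'
python3 - <<'E'
from h import *
w=capture("wrist"); t,r=T=tool(); save(w,"w7.png",(150,130,400,330),2.6)
hinge=np.array([586,277.4,24])+r.apply([-91,0,0]); print(t,r.inv().apply(t-hinge))
for a in(.2,.3,.4): print(a,(wproj(w,hinge+r.apply([0,-70*np.sin(a),-70*np.cos(a)]),T)-[150,130])*2.6)
E
python3 -m jog '[{"tx":0,"ty":0,"tz":0,"ax":0,"ay":0,"az":0,"jaw":1},{"tx":0,"ty":0,"tz":0,"ax":0,"ay":0,"az":0,"jaw":1},{"tx":0,"ty":0,"tz":0,"ax":0,"ay":0,"az":0,"jaw":1},{"tx":0,"ty":0,"tz":0,"ax":0,"ay":0,"az":0,"jaw":1},{"tx":0,"ty":0,"tz":0,"ax":0,"ay":0,"az":0,"jaw":1}]'
```

```text
time_s: 15.3
eef_pos: [496.5, 293.8, 78.2]
ee_rot: [0.0, 0.996, -0.094, -0.0]
force: [-0.6, -2.1, -1.8]
grip_width: 0.001
grip_force: 1.4
[496.51854607 293.74569669  78.25258826] [ 1.14621822e-02  7.11049523e-01 -5.42036542e+01]
0.2 [203.92002955 344.94014205]
0.3 [170.76887365 339.65712506]
0.4 [140.23405562 332.62896396]
time_s: 15.98
eef_pos: [496.6, 293.9, 78.4]
ee_rot: [0.0, 0.996, -0.094, -0.0]
force: [-1.5, -2.4, -1.6]
grip_width: 0.0
grip_force: 1.5
```

View pics/w7.png

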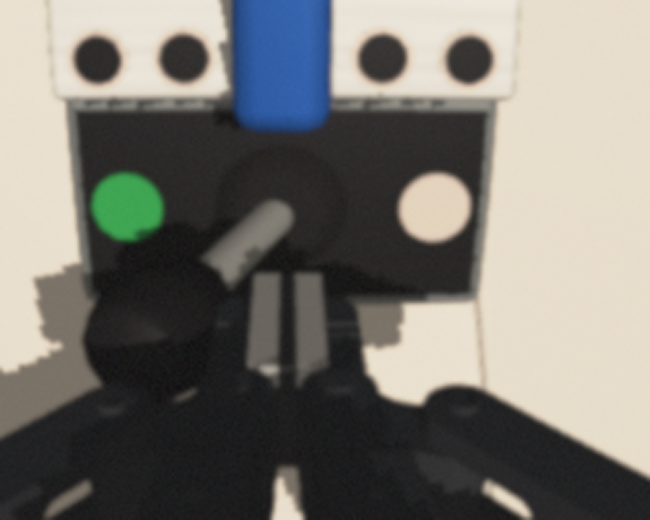

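The knob is at (152,328), a tilt of about 0.36 rad, and the 2.5 N side force agrees. I'll hold longer, then back off slowly and lift away.

```bash
H='x'; python3 -m jog '[{"tx":0,"ty":0,"tz":0,"ax":0,"ay":0,"az":0,"jaw":1},{"tx":0,"ty":0,"tz":0,"ax":0,"ay":0,"az":0,"jaw":1},{"tx":0,"ty":0,"tz":0,"ax":0,"ay":0,"az":0,"jaw":1},{"tx":0,"ty":0,"tz":0,"ax":0,"ay":0,"az":0,"jaw":1},{"tx":0,"ty":0,"tz":0,"ax":0,"ay":0,"az":0,"jaw":1}]'
python3 -m jog '[{"tx":0,"ty":0,"tz":0,"ax":0,"ay":0,"az":0,"jaw":1},{"tx":0,"ty":0,"tz":0,"ax":0,"ay":0,"az":0,"jaw":1},{"tx":0,"ty":0,"tz":0,"ax":0,"ay":0,"az":0,"jaw":1},{"tx":0,"ty":0,"tz":0,"ax":0,"ay":0,"az":0,"jaw":1},{"tx":0,"ty":0,"tz":0,"ax":0,"ay":0,"az":0,"jaw":1}]'
python3 -m jog '[{"tx":0,"ty":10,"tz":0,"ax":0,"ay":0,"az":0,"jaw":1},{"tx":0,"ty":10,"tz":0,"ax":0,"ay":0,"az":0,"jaw":1},{"tx":0,"ty":10,"tz":0,"ax":0,"ay":0,"az":0,"jaw":1},{"tx":0,"ty":10,"tz":0,"ax":0,"ay":0,"az":0,"jaw":1},{"tx":0,"ty":2,"tz":0,"ax":0,"ay":0,"az":0,"jaw":1}]'
python3 -m jog '[{"tx":0,"ty":0,"tz":-40,"ax":0,"ay":0,"az":0,"jaw":1},{"tx":0,"ty":0,"tz":-50,"ax":0,"ay":0,"az":0,"jaw":1},{"tx":-30,"ty":-20,"tz":-35,"ax":0,"ay":0,"az":0,"jaw":1},{"tx":-30,"ty":-20,"tz":0,"ax":0,"ay":0,"az":0,"jaw":1},{"tx":0,"ty":0,"tz":0,"ax":0,"ay":0,"az":0,"jaw":1}]'
python3 -m jog '[{"tx":0,"ty":0,"tz":0,"ax":0,"ay":0,"az":0,"jaw":1},{"tx":0,"ty":0,"tz":0,"ax":0,"ay":0,"az":0,"jaw":1}]'
python3 - <<'E'
from h import *
w=capture("wrist"); save(w,"w8.png",k=1.5)
E
```

```text
time_s: 16.6
eef_pos: [496.7, 293.9, 78.5]
ee_rot: [-0.0, 0.996, -0.094, 0.0]
force: [-0.8, -2.7, -2.4]
grip_width: -0.0
grip_force: 1.4
time_s: 17.23
eef_pos: [496.7, 293.9, 78.5]
ee_rot: [-0.0, 0.996, -0.094, -0.0]
force: [-1.1, -2.7, -2.3]
grip_width: 0.003
grip_force: 1.4
time_s: 17.85
eef_pos: [488.9, 252.0, 78.6]
ee_rot: [-0.0, 0.996, -0.094, 0.0]
force: [-0.3, -0.3, 0.4]
grip_width: -0.001
grip_force: 0.0
time_s: 18.48
eef_pos: [436.2, 304.5, 203.9]
ee_rot: [-0.0, 0.996, -0.093, 0.0]
force: [1.0, -0.3, -1.0]
grip_width: 0.001
grip_force: 0.0
time_s: 18.73
eef_pos: [437.9, 302.6, 203.1]
ee_rot: [0.0, 0.996, -0.094, -0.0]
force: [0.8, 0.6, 0.6]
grip_width: -0.001
grip_force: 0.0
```

View pics/w8.png

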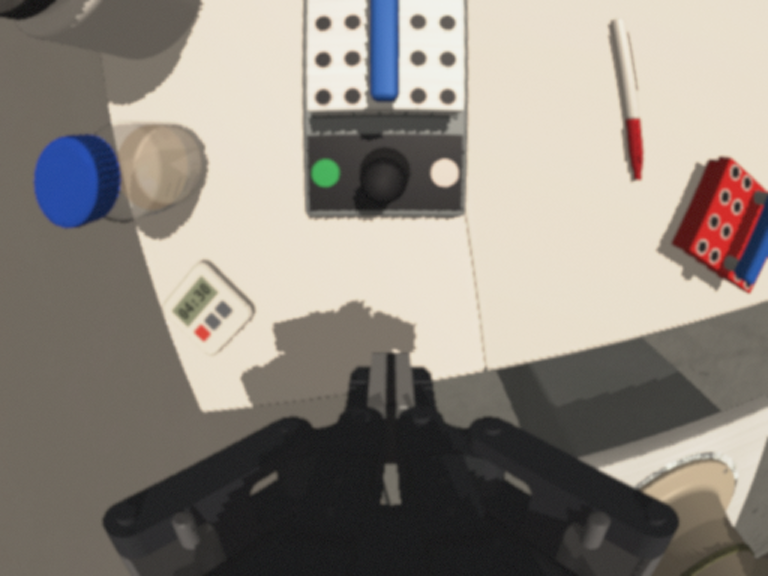

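The stick is back at centre (385,175), the block is still home, and the gripper is clear of everything.

```bash
python3 -c "
from rig import finish_job
print(finish_job())"
```

```text
the job is handed in; nothing more can be done
None
```

The aluminium block was lowered home on the dock and let go, the jog stick was held about 0.36 rad towards the green dot for just over 2 s and sprang back to centre, and the job is handed in; the hand-in gave no verdict.

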